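Reload the board fixture

ROBOT

A 6-joint arm with a two-finger parallel gripper is mounted at the origin on the work surface. World frame = base frame: x ahead of the robot, y to its left, z up, the work surface at z = 0. Lengths are in m, angles in rad, forces in N, time in s.
With the tool pointing down it reaches from about 0.375 to 0.9 m from the base axis. Payload 3.1 kg.
Tool frame: the origin (TCP) lies at the centre of the arm's flange, where the gripper is bolted on; the fingertips stand robot.tip_extent ahead of it and the grasp point (between the pads) lies 164 mm ahead of it (robot.tip_extent is the distance from the TCP to the fingertips, in m); z points along the fingers, y is the line along which they close (so a half turn about z gives the same grasp; the last joint's range is limited). The gripper opens to 87 mm and grips with 3 to 60 N. Pads are 19 mm wide; open, the fingers measure 117 mm over their backs; the gripper's body (75 mm by 190 mm) begins 51 mm behind the grasp point.
Start: joints at [-1.462, 0.527, 1.433, -0, 1.181, -0.178], TCP at [0.177, -0.599, 0.405] pointing down, gripper open.
Joint ranges: [-3.08, 3.08], [-0.75, 2.2], [0.22, 2.44], [-1.43, 4.57], [0, 2.65], [-2.85, 2.85]. Speed limits (rad/s): [2.79, 2.79, 3.14, 3.14, 3.14, 3.14].

INTERFACE

Orientations are given as a unit quaternion [x, y, z, w].
In Python, from rig import get_obs, camera, hand_in, cut_out, robot gives the robot as it stands.
- The arm moves only by the tool step_arm, never from a script. Its argument "rows" is a list of rows, each a list of 6 numbers: the shift along the world's x, y, z in m, then the turn, a rotation vector about the world's x, y, z in degrees. A call has 1 to 12 rows; each row shifts and turns the commanded pose from where the row before left it; what a row does not reach is not made up. A row lasts 1/8 s, in which the tool goes at most 62.5 mm and 10.7 degrees, less where a joint would pass 70% of its speed; a pose out of reach is approached as far as the arm can. A call is refused whole if a number of a shift passes 0.0625 or a number of a turn 10.7, either way. A call with a gripper value outside its range is refused whole. "jaw" is the finger opening in m, from 0 to 0.087, set as the call begins (left out, the last holds). The fingers move at their own pace and stop on an object; "squeeze" is the grip in N (left out, the last holds). Time passes only in rows, so rows that do not move let the fingers close. It gives the time, the measured TCP pose, the force, the opening and the grip force at its end, in the units of the state.
- get_obs(): the state, without advancing time (a new reading comes with each control period).
- camera(name): name is "scene" or "top" or "wrist"; returns a dict with "pixels" (480x640x3 uint8, blue, green, red), "depth" (480x640 float32, m along the optical axis (not along the pixel's ray), 0 where there is no reading), "fov_y" (degrees; the focal length in pixels is half the picture's height over the tangent of half this angle, whatever the lens; pixels are square), "cx", "cy" (the principal point, pixels), "extrinsics" (4x4, takes a point from camera to world coordinates); the wrist camera has in their place "mount" (4x4, takes a point from camera to tool coordinates, whose origin is the TCP and whose axes are the flange's). Camera axes: x right, y up, looking along -z (the intrinsics and any distortion apply to the point x, -y, -z); pixel columns grow to the right and rows downward; lengths in m; the calibration is good to about 2 mm. A picture is of the moment at which its call begins: read the wrist's pose just before it.
- hand_in(): hands the job in; it is judged then, once.
Trained networks look in the newest picture that a camera, given by its name, has taken for a name from the list of things; names that differ only in an ending like _2 or _b are one class to them, and where a whole thing is asked for, a point or a joint stands for the part that bears it (a point fixed in the world has none). Each returns a list of dicts, best first, with "confidence" (0 to 1); they miss things now and then, are a little off and sometimes report something else, mostly with a low value. They report only what shows in the picture. A call takes as long as a camera call. They do not tell look-alikes from the thing itself.
- cut_out(label, camera): "region" (480x640 bool, what is visible of it) and "extent" ([centre column, centre row, width, height] in pixels, round what is visible of it).
The state is a dict: "time": time; "q": joint angles; "joint_velocities": joint speeds; "joint_torque": joint torques, N m; "position": TCP position; "tool_rot": TCP orientation; "ft_force": force on the tool from outside, world axes, zero at the start; "moment": the same for the moment, N m; "grip_width": finger opening in m; "grip_force": force on a finger pad.
Only numpy, scipy, OpenCV 4.12 (cv2) and the standard library are available. Lean on these libraries where they do the work, as an engineer would, in place of code of your own. Each camera call takes 0.05 s, during which the arm holds its last target. There are 200 camera calls.

TASK

Swap the circuit board in the white fixture: lift the two hold-down bars off and stand both upright on the grey foam pad, lay the finished board from the fixture flat in the empty black tray, and seat the fresh board from the other tray in the fixture's nest. Then put both bars back across the board as they were, each down on the posts between its own guide pins (the wide bar in the wide-set pins, the narrow bar in the narrow-set ones). Set the boards down gently without dropping them, and leave the screw dish where it is.

Things in the scene. Friction and masses are not known exactly. Their poses are not given: they have to be found in the camera images.
- bar_wide: The wide hold-down bar: aluminium, 136 long (x), 40 wide (y), 10 thick, on two rubber feet (x = +-24); black grip block upright in the middle of its top: 42 (x) x 14 (y) x 42 high, grip across y. Origin: centre of the feet's underside; bar underside z = 8, top 18, block top 60. 0.30 kg. Starts on its seat, feet 1 above the board. Ends alike; stands on its feet.
- bar_narrow: The narrow hold-down bar: aluminium, 136 long (x), 24 wide (y), 10 thick, on two rubber feet (x = +-24); black grip block upright in the middle of its top: 42 (x) x 14 (y) x 42 high, grip across y. Origin: centre of the feet's underside; bar underside z = 8, top 18, block top 60. 0.22 kg. Starts on its seat, feet 1 above the board. Ends alike; stands on its feet.
- board_done: Finished green circuit board, in the fixture under the bars. Board 70 (x) x 130 (y) x 3; heat sink in its middle, 44 (x) x 36 (y), top 22 above the underside: grip it across y with the tips 6 or more above the underside (chips near it are lower). Other parts up to 12 above the underside on the long edges. 0.16 kg. Origin: centre of underside. Both boards alike, either way round fits.
- board_new: Fresh green circuit board, in the other black tray (as out_tray). Board 70 (x) x 130 (y) x 3; heat sink in its middle, 44 (x) x 36 (y), top 22 above the underside: grip it across y with the tips 6 or more above the underside (chips near it are lower). Other parts up to 12 above the underside on the long edges. 0.16 kg. Origin: centre of underside. Both boards alike, either way round fits.
- fixture: White two-plate fixture, 180 (x) x 220 (y), plate top z = 46. Board nest in its middle: rests with tops at z = 60 and eight cone-tipped pins (tops z = 68) that leave the board 3.5 play each side. A seated board's origin is at (0, 0, 60), its long side along y. The seats' pins reach z = 88. Origin: centre of underside, on the bench. Fixed.
- seat_wide: Fixed dark steel seat of the wide bar, to one side of the nest (the side varies): posts at x = +-58 (20 deep, tops z = 26) before and behind the board, each with two cone-tipped guide pins (16 above the post), clear gap 48 along y. The bar lies along x on both posts between the pins, its origin then 18 above this one. Origin: seat centre at the fixture plate's top.
- seat_narrow: Fixed dark steel seat of the narrow bar, to one side of the nest (the side varies): posts at x = +-58 (20 deep, tops z = 26) before and behind the board, each with two cone-tipped guide pins (16 above the post), clear gap 32 along y. The bar lies along x on both posts between the pins, its origin then 18 above this one. Origin: seat centre at the fixture plate's top.
- pad: Flat grey foam pad, 160 (x) x 170 (y) x 10 thick, with nothing on it at the start: the side area where the hold-down bars wait. Both stand on it side by side, e.g. along its x, 80 apart along its y. Origin: centre of the underside; its top is at z = 10. Fixed.
- out_tray: The empty black tray, for finished boards: open-topped, 115 (x) x 160 (y) outside, walls 3 thick and 16 high, floor top at z = 3. Origin: centre of the underside. The other black tray, the in-tray, holds the fresh board. Fixed.
- screw_dish: Round steel dish of screws, 92 across, 24 high, loose: a bystander. Origin: centre of the underside.
There are look-alikes about, which are no part of the job. Leave any orange look-alike of the bar_wide alone.

How it is judged:
On the way, in this order (a step that is already met when the one before it is completed fails the run):
1. both hold-down bars stand upright and released on the grey foam pad, the finished board still lying in the nest (x of bar_wide in the frame of pad between -0.055 and 0.055 m and y of bar_wide in the frame of pad between -0.068 and 0.068 m and z of bar_wide in the frame of pad between 0.006 and 0.014 m and angle between each of bar_wide, bar_narrow, board_done's own z axis and vertical below 0.08 rad and x of bar_narrow in the frame of pad between -0.055 and 0.055 m and y of bar_narrow in the frame of pad between -0.068 and 0.068 m and z of bar_narrow in the frame of pad between 0.006 and 0.014 m and contact force between each of bar_wide, bar_narrow and the fingers below 0.05 N and x of board_done in the frame of fixture between -0.008 and 0.008 m and y of board_done in the frame of fixture between -0.008 and 0.008 m and z of board_done in the frame of fixture between 0.057 and 0.063 m and angle between the y axis of board_done and the y axis of fixture, either way round below 0.15 rad), for 0.2 s.
2. the finished board lies flat and released in the empty tray, both bars waiting on the pad (x of bar_wide in the frame of pad between -0.055 and 0.055 m and y of bar_wide in the frame of pad between -0.068 and 0.068 m and z of bar_wide in the frame of pad between 0.006 and 0.014 m and angle between each of bar_wide, bar_narrow, board_done's own z axis and vertical below 0.08 rad and x of bar_narrow in the frame of pad between -0.055 and 0.055 m and y of bar_narrow in the frame of pad between -0.068 and 0.068 m and z of bar_narrow in the frame of pad between 0.006 and 0.014 m and x of board_done in the frame of out_tray between -0.03 and 0.03 m and y of board_done in the frame of out_tray between -0.03 and 0.03 m and z of board_done in the frame of out_tray between -0.001 and 0.007 m and contact force between board_done and the fingers below 0.05 N), for 0.2 s.
3. the fresh board lies seated and released in the nest, both bars still waiting on the pad (x of bar_wide in the frame of pad between -0.055 and 0.055 m and y of bar_wide in the frame of pad between -0.068 and 0.068 m and z of bar_wide in the frame of pad between 0.006 and 0.014 m and angle between each of bar_wide, bar_narrow, board_new's own z axis and vertical below 0.08 rad and x of bar_narrow in the frame of pad between -0.055 and 0.055 m and y of bar_narrow in the frame of pad between -0.068 and 0.068 m and z of bar_narrow in the frame of pad between 0.006 and 0.014 m and x of board_new in the frame of fixture between -0.008 and 0.008 m and y of board_new in the frame of fixture between -0.008 and 0.008 m and z of board_new in the frame of fixture between 0.057 and 0.063 m and angle between the y axis of board_new and the y axis of fixture, either way round below 0.15 rad and contact force between board_new and the fingers below 0.05 N), for 0.2 s.
At the end, for the whole second after the job is handed in: Finished board flat in the out-tray (30 mm each way); fresh board flat in the nest (8 mm each way, 3 mm height, 0.15 rad); each bar level on the posts of its own seat (10 mm along, 8 mm across, 3 mm height, 0.15 rad); either way round is right; tilts under 0.08 rad; all released and at rest (x of board_done in the frame of out_tray between -0.03 and 0.03 m and y of board_done in the frame of out_tray between -0.03 and 0.03 m and z of board_done in the frame of out_tray between -0.001 and 0.007 m and angle between each of board_done, board_new, bar_wide, bar_narrow's own z axis and vertical below 0.08 rad and x of board_new in the frame of fixture between -0.008 and 0.008 m and y of board_new in the frame of fixture between -0.008 and 0.008 m and z of board_new in the frame of fixture between 0.057 and 0.063 m and angle between the y axis of board_new and the y axis of fixture, either way round below 0.15 rad and x of bar_wide in the frame of seat_wide between -0.01 and 0.01 m and y of bar_wide in the frame of seat_wide between -0.008 and 0.008 m and z of bar_wide in the frame of seat_wide between 0.015 and 0.021 m and angle between the x axis of bar_wide and the x axis of seat_wide, either way round below 0.15 rad and x of bar_narrow in the frame of seat_narrow between -0.01 and 0.01 m and y of bar_narrow in the frame of seat_narrow between -0.008 and 0.008 m and z of bar_narrow in the frame of seat_narrow between 0.015 and 0.021 m and angle between the x axis of bar_narrow and the x axis of seat_narrow, either way round below 0.15 rad and linear speed of each of bar_wide, bar_narrow, board_done, board_new below 0.02 m/s and angular speed of each of bar_wide, bar_narrow, board_done, board_new below 0.2 rad/s); the robot touches nothing.
It fails at once if the finished board is dropped (it falls free of the fingers by more than about 3 cm) (linear speed of board_done above 0.75 m/s and contact force between board_done and the fingers below 0.01 N).
It fails at once if the fresh board is dropped (it falls free of the fingers by more than about 3 cm) (linear speed of board_new above 0.75 m/s and contact force between board_new and the fingers below 0.01 N).
It fails at once if the screw dish is pushed away by more than 3 cm (distance of screw_dish from where it was at the start of the episode above 0.03 m).
It also fails if it takes over 125 s, if anything falls off the work surface, if the arm or the gripper's body presses on something with over 40 N, if the wrist force passes 120 N, or if a joint passes its speed limit or range.

## Working session

There is one attempt and no reset: what is moved stays moved. The work goes in short steps, Python scripts to look and compute and a tool call to move; the robot and the scene stay as the last step left them, time stands still between calls to the robot, and variables do not carry over. Pictures are saved under pics/ and viewed, at most 14 in all, crops included, and the job is handed in when it is done.

Besides the shell and the picture viewer there is one more tool, called after "Call:" by a JSON object that holds its "op" and its "data", one argument or row to a line. step_arm: Moves the arm, as the interface text tells. Its arguments: {"type":"object","properties":{"rows":{"type":"array"},"jaw":{"type":"number"},"squeeze":{"type":"number"}},"required":["rows"]}

```bash
mkdir -p pics; ls
python3 - <<'E'
from rig import *
import cv2
print(robot.__dict__ if hasattr(robot,'__dict__') else robot)
for n in ("scene","top"):
    c=camera(n); cv2.imwrite(f"pics/{n}0.png",c["pixels"]); print(n,c["fov_y"],c["cx"],c["cy"],c["extrinsics"].tolist() if hasattr(c["extrinsics"],'tolist') else c["extrinsics"],[k for k in c])
    for l in "bar_wide bar_narrow board_done board_new fixture seat_wide seat_narrow pad out_tray screw_dish".split():
        print(l,[(round(float(d["confidence"]),2),[round(float(x)) for x in d["extent"]]) for d in cut_out(l,n)])
print(get_obs())
E
```

```text
pics
{}
scene 42.49016489635222 316.7884404984254 240.1789825394967 [[-0.6703133159180696, -0.5832852913215132, 0.4587573731624372, 1.0943446010678641], [0.7420698933675709, -0.5297965334776796, 0.41066763504380965, 0.45439777766956835], [0.0035116748659401714, 0.6157060191706845, 0.78796812505115, 0.9360745387046663], [0.0, 0.0, 0.0, 1.0]] ['pixels', 'depth', 'fov_y', 'cx', 'cy', 'extrinsics']
bar_wide [(0.86, [359, 233, 75, 52]), (0.86, [132, 235, 47, 58]), (0.67, [205, 280, 78, 41]), (0.3, [199, 187, 69, 46])]
bar_narrow [(0.63, [324, 197, 65, 45]), (0.5, [509, 279, 50, 48])]
board_done [(0.96, [334, 216, 44, 34])]
board_new [(0.92, [202, 187, 69, 44])]
fixture [(0.61, [342, 235, 138, 125]), (0.45, [269, 136, 88, 62])]
seat_wide [(0.98, [359, 237, 82, 64])]
seat_narrow [(0.61, [322, 206, 70, 55])]
pad [(0.66, [431, 365, 138, 132])]
out_tray [(0.56, [268, 137, 92, 65])]
screw_dish [(0.87, [509, 279, 49, 44])]
top 48.64013421695221 321.65151077857695 241.89576652412316 [[-0.013026233230748245, 0.9950650191685787, -0.09836627915528186, 0.46301555365629815], [-0.9998787956849013, -0.0
[... 924 characters left out ...]
e': 1.1, 'q': array([-1.46152804e+00,  5.27519244e-01,  1.43273019e+00, -1.20919505e-05,
        1.18138265e+00, -1.78513122e-01]), 'joint_velocities': array([ 0.0003105 ,  0.00130607, -0.00105717, -0.00037772,  0.00070367,
       -0.00266002]), 'joint_torque': array([-1.40769371e-03, -4.40034342e+01, -1.76985347e+01,  6.32724725e-02,
        5.04735683e-02, -2.19115367e-05]), 'position': array([ 0.17740689, -0.59926327,  0.40472693]), 'tool_rot': array([ 9.89665253e-01,  1.43396958e-01, -4.90747049e-06, -1.98971358e-05]), 'ft_force': array([-0.60500043, -0.31901   , -0.24149362]), 'moment': array([-0.00203426,  0.01929924,  0.01481028]), 'grip_force': 0.0, 'grip_width': 0.08711196656869258}
```

View pictures.

View pics/scene0.png

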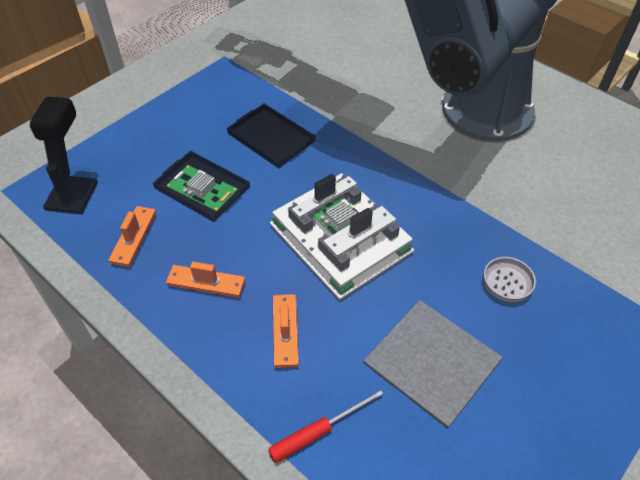

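View pics/top0.png

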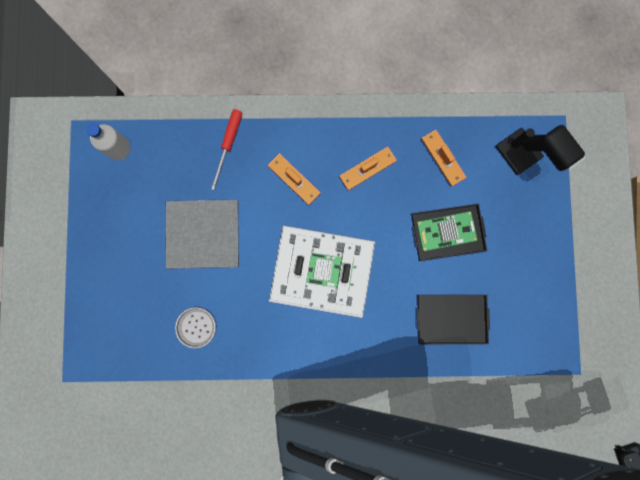

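```bash
cat > h.py <<'E'
from rig import *
import numpy as np, cv2
from scipy.spatial.transform import Rotation as R
def cloud(name):
    o=get_obs(); c=camera(name)
    if name=="wrist":
        T=np.eye(4);T[:3,:3]=R.from_quat(o["tool_rot"]).as_matrix();T[:3,3]=o["position"];E=T@np.array(c["mount"])
    else: E=np.array(c["extrinsics"])
    f=240/np.tan(np.radians(c["fov_y"]/2)); v,u=np.mgrid[:480,:640]; d=c["depth"]
    P=np.stack([(u-c["cx"])/f*d,-(v-c["cy"])/f*d,-d,np.ones_like(d)],-1)@E.T
    P=P[...,:3]; P[d==0]=np.nan
    return c["pixels"],P
def rect(P,m):
    p=P[m][:,:2]; p=p[~np.isnan(p).any(1)]
    (cx,cy),(w,h),a=cv2.minAreaRect((p*1000).astype(np.float32))
    if w>h: w,h,a=h,w,a-90   # a: angle of short side from world x
    return [round(x,1) for x in (cx,cy,w,h,(a+90)%180-90)]+[len(p),round(float(np.nanmedian(P[m][:,2]))*1000,1) if False else round(float(np.nanmedian(P[m][:,2])*1000),1)]
def box(u0,v0,u1,v1):
    m=np.zeros((480,640),bool); m[v0:v1,u0:u1]=1; return m
E
python3 - <<'E'
from h import *
I,P=cloud("top"); z=P[...,2]; B,G,Rr=[I[...,i].astype(int) for i in range(3)]
np.save("I.npy",I);np.save("P.npy",P)
fx=box(265,220,382,322)
print("fix plate",rect(P,fx&(z>.035)&(z<.055)&(Rr>100)))
print("blockL",rect(P,box(280,240,318,300)&(z>.115)))
print("blockR",rect(P,box(330,240,365,300)&(z>.115)))
print("barL",rect(P,box(275,235,318,305)&(z>.076)&(z<.09)))
print("barR",rect(P,box(330,235,370,305)&(z>.076)&(z<.09)))
print("sinkD",rect(P,box(310,245,336,300)&(z>.078)&(z<.09)))
pad=box(155,190,250,280)&(abs(B-Rr)<20); print("pad",rect(P,pad))
print("outtray",rect(P,box(410,288,495,350)&(z>.011)&(z<.025)), rect(P,box(410,288,495,350)&(Rr<60)&(B<60)))
print("intray",rect(P,box(408,198,492,265)&(abs(B-Rr)<25)&(Rr<60)))
g=box(408,198,492,265)&(G>B+30)&(G>Rr+30); print("boardN",rect(P,g))
print("sinkN",rect(P,box(430,215,465,250)&(z>.020)))
print("dish",rect(P,box(170,300,220,352)&(z>.018)))
E
```

```text
fix plate [518.7, -1.9, 170.2, 210.0, -10.6, 3569, 46.2]
blockL [527.3, 48.7, 13.8, 42.1, 78.9, 129, 123.9]
blockR [509.0, -51.8, 14.0, 41.7, 79.2, 130, 123.8]
barL [526.1, 42.4, 71.5, 135.9, 78.8, 1032, 82.1]
barR [510.5, -45.0, 55.9, 136.1, 77.2, 580, 82.1]
sinkD [514.4, -4.6, 45.7, 123.6, -79.9, 162, 81.8]
pad [609.2, 279.9, 157.5, 168.4, 0.4, 4754, 10.4]
outtray [402.7, -303.8, 114.5, 169.2, -0.7, 404, 15.8] [401.5, -302.7, 107.6, 162.0, -0.8, 271, 8.6]
intray [605.8, -302.2, 112.5, 166.9, 7.6, 765, 5.5]
boardN [609.4, -299.2, 71.8, 133.6, 10.3, 972, 6.3]
sinkN [609.8, -298.4, 37.6, 43.3, -79.6, 202, 24.3]
dish [393.0, 290.7, 89.8, 90.7, 42.7, 206, 23.7]
```

Call:
{"op": "step_arm", "data": {
  "rows": [
    [0.031,0.0543,0,0,0,-2.5],
    [0.031,0.0543,0,0,0,-2.5],
    [0.031,0.0543,0,0,0,-2.5],
    [0.031,0.0543,0,0,0,-2.5],
    [0.031,0.0543,0,0,0,-2.5],
    [0.031,0.0543,0,0,0,-2.5],
    [0.031,0.0543,0,0,0,-2.5],
    [0.031,0.0543,0,0,0,-2.5],
    [0.031,0.0543,0,0,0,-2.5],
    [0.031,0.0543,0,0,0,-2.5],
    [0.031,0.0543,0,0,0,-2.5],
    [0,0,0,0,0,0]
  ],
  "jaw": 0.045,
  "squeeze": 25
}}

```text
time: 2.65
position: [0.5197, 0.0015, 0.4049]
tool_rot: [0.996, -0.093, 0.001, -0.0]
ft_force: [0.4, -0.9, 0.3]
grip_width: 0.0452
grip_force: 0.0
```

```bash
cat >> h.py <<'E'
def pose():
    o=get_obs(); y=R.from_quat(o["tool_rot"]).as_matrix()
    print("tcp",np.round(o["position"]*1000,1),"yang",round(float(np.degrees(np.arctan2(y[1,1],y[0,1]))),2),"tilt",round(float(np.degrees(np.arccos(-y[2,2]))),2),"t",round(o["time"],2),"w",round(o["grip_width"]*1000,1),"g",round(float(o["grip_force"]),1),"F",np.round(o["ft_force"],1),"q",np.round(o["q"],2))
E
python3 - <<'E'
from h import *
pose(); print(robot.tip_extent)
I,P=cloud("wrist"); cv2.imwrite("pics/w1.png",I); np.save("Pw.npy",P); np.save("Iw.npy",I)
E
```

```text
tcp [519.7   1.5 404.9] yang -100.62 tilt 0.11 t 2.65 w 45.2 g 0.0 F [ 0.4 -0.9  0.3] q [-0.21  0.39  1.69  0.    1.06  1.54]
0.1822
```

View pics/w1.png

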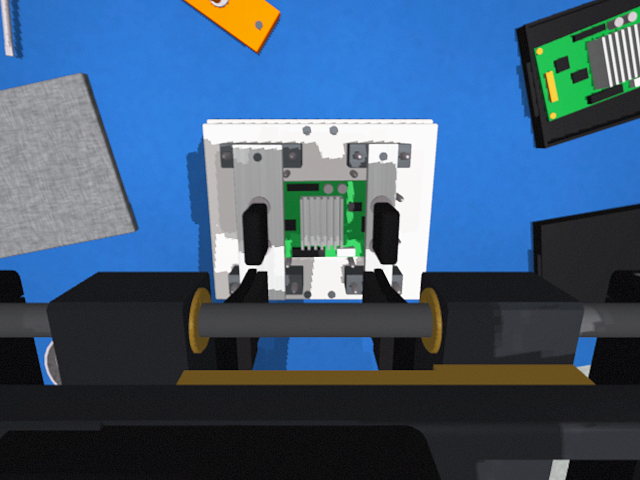

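Run:
```python
from h import *
pose()
P=np.load("Pw.npy");z=P[...,2]
for n,b in (("L",box(235,195,275,270)),("R",box(365,195,405,270))): print(n,rect(P,b&(z>.117)&(z<.13)))
print("sink",rect(P,box(290,190,360,258)&(z>.0785)&(z<.09)))
print("barsL",rect(P,box(228,140,290,270)&(z>.078)&(z<.086)),"R",rect(P,box(362,140,405,270)&(z>.078)&(z<.086)))
print("plate",rect(P,box(195,115,445,270)&(z>.04)&(z<.05)))
```

```text
tcp [ 5.187e+02 -3.000e-01  4.047e+02] yang -100.73 tilt 0.02 t 2.7 w 45.2 g 0.0 F [-0.4  0.3  0.7] q [-0.22  0.39  1.7  -0.    1.06  1.54]
L [527.8, 48.8, 14.4, 41.9, 79.0, 1040, 123.3]
R [509.8, -52.1, 14.5, 41.1, 80.1, 1049, 123.3]
sink [519.6, -2.9, 35.5, 44.0, 80.2, 978, 81.6]
barsL [540.8, 44.5, 50.4, 107.2, 79.4, 4575, 81.7] R [522.3, -57.0, 30.3, 107.9, 79.5, 2463, 81.7]
plate [533.7, -4.5, 138.1, 210.2, -10.6, 14520, 45.6]
```

Call:
{"op": "step_arm", "data": {
  "rows": [
    [0.0092,0.0508,0,0,0,0],
    [0,0,-0.04,0,0,0],
    [0,0,-0.04,0,0,0],
    [0,0,-0.03,0,0,0],
    [0,0,-0.015,0,0,0],
    [0,0,-0.01,0,0,0],
    [0,0,0,0,0,0],
    [0,0,0,0,0,0],
    [0,0,0,0,0,0]
  ]
}}

```text
time: 3.82
position: [0.5278, 0.0486, 0.2706]
tool_rot: [0.995, -0.096, 0.001, 0.0]
ft_force: [-0.8, 0.7, 1.0]
grip_width: 0.0449
grip_force: 0.0
```

Call:
{"op": "step_arm", "data": {
  "rows": [
    [0,0,0,0,0,0],
    [0,0,0,0,0,0],
    [0,0,0,0,0,0],
    [0,0,0,0,0,0],
    [0,0,0,0,0,0]
  ],
  "jaw": 0.0
}}

```text
time: 4.45
position: [0.5275, 0.0486, 0.2697]
tool_rot: [0.995, -0.096, -0.0, -0.0]
ft_force: [0.4, 1.0, 0.3]
grip_width: 0.014
grip_force: 25.0
```

```bash
python3 -c "
from h import *
pose()"
```

```text
tcp [527.5  48.6 269.7] yang -101.02 tilt 0.0 t 4.45 w 14.0 g 25.0 F [0.4 1.  0.3] q [-0.12  0.61  1.79  0.    0.75  1.64]
```

Call:
{"op": "step_arm", "data": {
  "rows": [
    [0,0,0.015,0,0,0],
    [0,0,0.025,0,0,0],
    [0,0,0.03,0,0,0],
    [0.0136,0.0452,0,0,0,0],
    [0.0136,0.0452,0,0,0,0],
    [0.0136,0.0452,0,0,0,0],
    [0.0136,0.0452,0,0,0,0],
    [0.0136,0.0452,0,0,0,0],
    [0.0136,0.0452,0,0,0,0],
    [0,0,-0.03,0,0,0],
    [0,0,-0.04,0,0,0],
    [0,0,-0.03,0,0,0]
  ]
}}

```text
time: 5.95
position: [0.6082, 0.3199, 0.2383]
tool_rot: [0.995, -0.096, -0.001, 0.001]
ft_force: [-0.1, 0.3, -2.2]
grip_width: 0.0136
grip_force: 25.0
```

Call:
{"op": "step_arm", "data": {
  "rows": [
    [0,0,-0.01,0,0,0],
    [0,0,-0.006,0,0,0],
    [0,0,-0.005,0,0,0],
    [0,0,-0.003,0,0,0],
    [0,0,0,0,0,0],
    [0,0,0,0,0,0]
  ]
}}

```text
time: 6.7
position: [0.6092, 0.3198, 0.2162]
tool_rot: [0.995, -0.096, 0.0, -0.0]
ft_force: [-0.7, -0.2, -2.5]
grip_width: 0.0142
grip_force: 25.0
```

```bash
python3 -c "
from h import *
pose()"
```

```text
tcp [609.2 319.8 216.2] yang -101.01 tilt 0.05 t 6.7 w 14.2 g 25.0 F [-0.7 -0.2 -2.5] q [0.32 0.84 1.39 0.   0.92 2.08]
```

Call:
{"op": "step_arm", "data": {
  "rows": [
    [0,0,-0.001,0,0,0],
    [0,0,0,0,0,0],
    [0,0,0,0,0,0]
  ]
}}

```text
time: 7.08
position: [0.6093, 0.3199, 0.2157]
tool_rot: [0.995, -0.096, 0.001, -0.0]
ft_force: [-1.7, -1.6, 6.4]
grip_width: 0.0136
grip_force: 25.0
```

Call:
{"op": "step_arm", "data": {
  "rows": [
    [0,0,0,0,0,0],
    [0,0,0,0,0,0],
    [0,0,0,0,0,0],
    [0,0,0,0,0,0]
  ],
  "jaw": 0.045
}}

```text
time: 7.58
position: [0.609, 0.3198, 0.2145]
tool_rot: [0.995, -0.096, -0.0, 0.0]
ft_force: [-0.3, -1.1, -0.3]
grip_width: 0.0423
grip_force: 0.0
```

```bash
python3 -c "
from h import *
pose()"
```

```text
tcp [609.  319.8 214.5] yang -101.01 tilt 0.02 t 7.58 w 42.3 g 0.0 F [-0.3 -1.1 -0.3] q [0.32 0.84 1.39 0.   0.92 2.08]
```

Call:
{"op": "step_arm", "data": {
  "rows": [
    [0,0,0.04,0,0,0],
    [0,0,0.0554,0,0,0],
    [0,0,0.03,0,0,0],
    [-0.0142,-0.0531,0,0,0,0],
    [-0.0142,-0.0531,0,0,0,0],
    [-0.0142,-0.0531,0,0,0,0],
    [-0.0142,-0.0531,0,0,0,0],
    [-0.0142,-0.0531,0,0,0,0],
    [-0.0142,-0.0531,0,0,0,0],
    [-0.0142,-0.0531,0,0,0,0],
    [0,0,0,0,0,0],
    [0,0,0,0,0,0]
  ]
}}

```text
time: 9.07
position: [0.5097, -0.0518, 0.3402]
tool_rot: [0.995, -0.096, 0.0, -0.0]
ft_force: [0.3, 0.1, -0.6]
grip_width: 0.0456
grip_force: 0.0
```

Call:
{"op": "step_arm", "data": {
  "rows": [
    [0,0,-0.03,0,0,0],
    [0,0,-0.02,0,0,0],
    [0,0,-0.01,0,0,0],
    [0,0,-0.01,0,0,0],
    [0,0,0,0,0,0],
    [0,0,0,0,0,0],
    [0,0,0,0,0,0]
  ]
}}

```text
time: 9.95
position: [0.5099, -0.052, 0.2707]
tool_rot: [0.995, -0.096, 0.001, 0.0]
ft_force: [-0.2, -0.0, -0.6]
grip_width: 0.0451
grip_force: 0.0
```

Call:
{"op": "step_arm", "data": {
  "rows": [
    [0,0,0,0,0,0],
    [0,0,0,0,0,0],
    [0,0,0,0,0,0],
    [0,0,0,0,0,0],
    [0,0,0,0,0,0]
  ],
  "jaw": 0.0
}}

```text
time: 10.58
position: [0.5097, -0.052, 0.2701]
tool_rot: [0.995, -0.096, -0.0, 0.0]
ft_force: [0.0, 0.5, -0.2]
grip_width: 0.014
grip_force: 24.9
```

```bash
python3 -c "
from h import *
pose()"
```

```text
tcp [509.7 -52.  270.1] yang -100.99 tilt 0.01 t 10.57 w 14.0 g 24.9 F [ 0.   0.5 -0.2] q [-0.32  0.59  1.83 -0.    0.72  1.44]
```

Call:
{"op": "step_arm", "data": {
  "rows": [
    [0,0,0.015,0,0,0],
    [0,0,0.025,0,0,0],
    [0,0,0.03,0,0,0],
    [0.0165,0.0487,0,0,0,0],
    [0.0165,0.0487,0,0,0,0],
    [0.0165,0.0487,0,0,0,0],
    [0.0165,0.0487,0,0,0,0],
    [0.0165,0.0487,0,0,0,0],
    [0.0165,0.0487,0,0,0,0],
    [0,0,-0.03,0,0,0],
    [0,0,-0.04,0,0,0],
    [0,0,-0.03,0,0,0]
  ]
}}

```text
time: 12.08
position: [0.6079, 0.2406, 0.2389]
tool_rot: [0.995, -0.096, -0.001, 0.0]
ft_force: [-0.1, -1.2, -3.1]
grip_width: 0.0138
grip_force: 24.9
```

Call:
{"op": "step_arm", "data": {
  "rows": [
    [0,0,-0.01,0,0,0],
    [0,0,-0.006,0,0,0],
    [0,0,-0.005,0,0,0],
    [0,0,-0.003,0,0,0],
    [0,0,-0.0009,0,0,0],
    [0,0,0,0,0,0],
    [0,0,0,0,0,0]
  ]
}}

```text
time: 12.95
position: [0.6089, 0.2403, 0.2162]
tool_rot: [0.995, -0.096, 0.001, -0.0]
ft_force: [-1.1, -0.5, 3.8]
grip_width: 0.0139
grip_force: 24.9
```

Call:
{"op": "step_arm", "data": {
  "rows": [
    [0,0,0,0,0,0],
    [0,0,0,0,0,0],
    [0,0,0,0,0,0],
    [0,0,0,0,0,0]
  ],
  "jaw": 0.045
}}

```text
time: 13.45
position: [0.6087, 0.2403, 0.2151]
tool_rot: [0.995, -0.096, -0.0, -0.0]
ft_force: [-0.1, -0.5, -0.4]
grip_width: 0.0425
grip_force: 0.0
```

```bash
python3 -c "
from h import *
pose()"
```

```text
tcp [608.7 240.3 215.1] yang -101.01 tilt 0.0 t 13.45 w 42.5 g 0.0 F [-0.1 -0.5 -0.4] q [0.21 0.81 1.48 0.   0.86 1.97]
```

Call:
{"op": "step_arm", "data": {
  "rows": [
    [0,0,0.04,0,0,0],
    [0,0,0.055,0,0,0],
    [0,0,0.055,0,0,0],
    [-0.0218,-0.039,0,0,0,0],
    [-0.0218,-0.039,0,0,0,0],
    [-0.0218,-0.039,0,0,0,0],
    [-0.0218,-0.039,0,0,0,0],
    [-0.0218,-0.039,0,0,0,0],
    [-0.0218,-0.039,0,0,0,0],
    [0,0,0,0,0,0],
    [0,0,0,0,0,0],
    [0,0,0,0,0,0]
  ],
  "jaw": 0.065
}}

```text
time: 14.95
position: [0.4785, 0.0071, 0.3653]
tool_rot: [0.995, -0.095, 0.0, -0.0]
ft_force: [-0.3, 0.1, 0.8]
grip_width: 0.0652
grip_force: 0.0
```

Run:
```python
from h import *
I,P=cloud("wrist"); pose(); cv2.imwrite("pics/w2.png",I); np.save("Pw.npy",P); np.save("Iw.npy",I)
z=P[...,2]; B,G,Rr=[I[...,i].astype(int) for i in range(3)]
c=box(190,100,450,330)
print("sink",rect(P,c&(z>.0785)&(z<.084)&(np.hypot(P[...,0]-.519,P[...,1]+.003)<.035)))
print("board",rect(P,c&(G>B+30)&(G>Rr+30)&(z>.058)&(z<.067)))
```

```text
tcp [478.4   7.2 365.3] yang -100.92 tilt 0.03 t 15.0 w 65.2 g 0.0 F [-0.4  0.7 -0.6] q [-0.22  0.39  1.83  0.    0.91  1.54]
sink [519.3, -3.0, 35.9, 44.0, 80.2, 1358, 81.6]
board [519.1, -3.0, 70.1, 130.2, -9.9, 9322, 62.7]
```

View pics/w2.png

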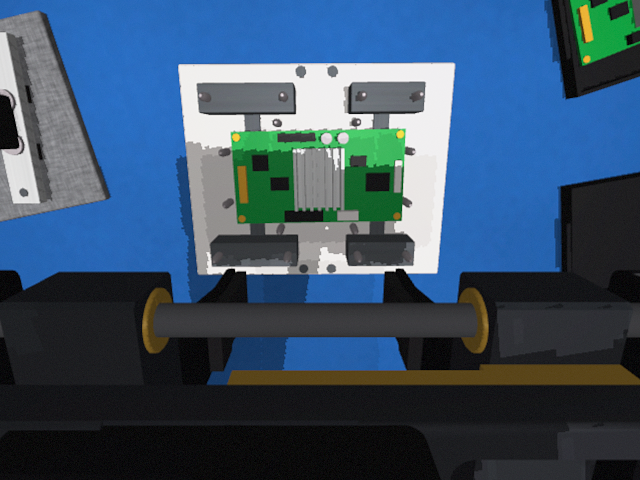

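Run:
```python
from h import *
P=np.load("Pw.npy");z=P[...,2];I=np.load("Iw.npy")
c=box(170,55,460,276)
m=c&(z>.042)&(z<.049); print("plate",rect(P,m),"fullplate(z>.03)",rect(P,c&(z>.03)))
# nest pins & seat pins clusters
for lo,hi in((.0635,.07),(.076,.09)):
    mm=c&(z>lo)&(z<hi)&(I.max(2)<140)&(I.max(2).astype(int)-I.min(2)<30)
    n,l,s,ce=cv2.connectedComponentsWithStats(mm.astype(np.uint8))
    for i in range(1,n):
        if s[i,4]>=4: print(lo,np.round(ce[i]),s[i,4],np.round(np.nanmedian(P[l==i],0)*1000,1))
```

```text
plate [518.8, -1.7, 169.9, 210.5, -10.6, 27339, 45.7] fullplate(z>.03) [518.8, -1.7, 169.9, 210.5, -10.6, 54406, 48.8]
0.0635 [350.  90.] 11 [575.5 -36.9  68.9]
0.0635 [290. 111.] 19 [569.7   7.2  68.1]
0.0635 [352. 111.] 9 [561.1 -35.4  64.2]
0.0635 [416. 111.] 6 [552.7 -80.9  69.9]
0.0635 [274. 112.] 14 [571.3  19.4  69.5]
0.0635 [276. 122.] 21 [564.9  19.4  65.5]
0.0635 [357. 121.] 25 [553.8 -37.9  64.8]
0.0635 [296. 137.] 284 [551.4   7.5  66.6]
0.0635 [221. 152.] 31 [551.4  64.3  65.9]
0.0635 [306. 148.] 8 [542.1   1.3  68.3]
0.0635 [314. 150.] 14 [539.8  -3.1  68.1]
0.0635 [322. 148.] 4 [540.2  -9.6  68.7]
0.0635 [339. 150.] 6 [536.7 -21.9  68.9]
0.0635 [411. 151.] 25 [525.8 -74.5  65.4]
0.0635 [298. 183.] 70 [520.   12.5  68.7]
0.0635 [305. 157.] 18 [535.9   3.9  68.6]
0.0635 [260. 163.] 232 [538.4  38.1  64.7]
0.0635 [315. 157.] 5 [534.6  -3.9  68.8]
0.0635 [358. 161.] 147 [525.8 -34.7  64.7]
0.0635 [339. 166.] 16 [525.3 -20.   68.6]
0.0635 [312. 164.] 16 [530.5  -1.   68.6]
0.0635 [315. 189.] 111 [510.1   1.2  68.6]
0.0635 [305. 169.] 11 [527.6   5.2  68.6]
0.0635 [394. 179.
[... 1247 characters left out ...]
341. 186.] 155 [510.6 -18.5  81.1]
0.076 [318. 151.] 5 [539.1  -6.1  81.6]
0.076 [295. 185.] 136 [517.8  14.2  81.4]
0.076 [302. 156.] 9 [537.8   5.2  81.5]
0.076 [318. 157.] 5 [535.1  -5.9  82.3]
0.076 [310. 160.] 5 [ 5.34e+02 -3.00e-01  8.11e+01]
0.076 [318. 187.] 147 [514.3  -2.   81.8]
0.076 [333. 162.] 7 [529.6 -15.5  81.3]
0.076 [311. 188.] 135 [514.7   3.4  81.5]
0.076 [302. 165.] 4 [532.    6.2  81.5]
0.076 [334. 187.] 129 [512.  -13.2  81.7]
0.076 [302. 169.] 5 [529.    6.9  82.3]
0.076 [303. 191.] 109 [513.    9.3  81.6]
0.076 [216. 257.] 70 [476.9  83.4  83. ]
0.076 [287. 257.] 63 [467.1  30.8  82.9]
0.076 [357. 257.] 62 [457.5 -21.1  83.6]
0.076 [407. 257.] 69 [450.4 -58.   83. ]
```

Call:
{"op": "step_arm", "data": {
  "rows": [
    [0.0413,-0.0093,0,0,0,1.0],
    [0,0,-0.04,0,0,0],
    [0,0,-0.04,0,0,0],
    [0,0,-0.02,0,0,0],
    [0,0,-0.01,0,0,0],
    [0,0,-0.0053,0,0,0],
    [0,0,0,0,0,0],
    [0,0,0,0,0,0],
    [0,0,0,0,0,0]
  ]
}}

```text
time: 16.12
position: [0.5194, -0.0031, 0.2506]
tool_rot: [0.996, -0.087, 0.001, 0.0]
ft_force: [-0.8, 0.1, 0.0]
grip_width: 0.065
grip_force: 0.0
```

Call:
{"op": "step_arm", "data": {
  "rows": [
    [0,0,0,0,0,0],
    [0,0,0,0,0,0],
    [0,0,0,0,0,0],
    [0,0,0,0,0,0],
    [0,0,0,0,0,0]
  ],
  "jaw": 0.0
}}

```text
time: 16.75
position: [0.5192, -0.003, 0.2499]
tool_rot: [0.996, -0.087, -0.0, 0.0]
ft_force: [0.2, -0.3, -0.6]
grip_width: 0.0357
grip_force: 25.0
```

```bash
python3 -c "
from h import *
pose()"
```

```text
tcp [519.2  -3.  249.9] yang -100.0 tilt 0.01 t 16.75 w 35.7 g 25.0 F [ 0.2 -0.3 -0.6] q [-0.22  0.63  1.82 -0.    0.69  1.52]
```

Call:
{"op": "step_arm", "data": {
  "rows": [
    [0,0,0.01,0,0,0],
    [0,0,0.025,0,0,0],
    [0,0,0.035,0,0,0],
    [-0.0167,-0.0429,0,0,0,1.33],
    [-0.0167,-0.0429,0,0,0,1.33],
    [-0.0167,-0.0429,0,0,0,1.33],
    [-0.0167,-0.0429,0,0,0,1.33],
    [-0.0167,-0.0429,0,0,0,1.33],
    [-0.0167,-0.0429,0,0,0,1.33],
    [-0.0167,-0.0429,0,0,0,1.33],
    [0,0,0,0,0,0],
    [0,0,0,0,0,0]
  ]
}}

```text
time: 18.25
position: [0.4019, -0.3029, 0.32]
tool_rot: [1.0, -0.007, -0.0, -0.001]
ft_force: [-0.7, -0.4, -1.5]
grip_width: 0.0359
grip_force: 25.0
```

Call:
{"op": "step_arm", "data": {
  "rows": [
    [0,0,-0.03,0,0,0],
    [0,0,-0.035,0,0,0],
    [0,0,-0.03,0,0,0],
    [0,0,-0.015,0,0,0],
    [0,0,-0.008,0,0,0],
    [0,0,-0.005,0,0,0],
    [0,0,-0.003,0,0,0],
    [0,0,0,0,0,0],
    [0,0,0,0,0,0],
    [0,0,0,0,0,0]
  ]
}}

```text
time: 19.5
position: [0.4023, -0.3034, 0.1942]
tool_rot: [1.0, -0.006, 0.0, 0.0]
ft_force: [0.2, -0.9, -2.9]
grip_width: 0.0355
grip_force: 25.0
```

```bash
python3 -c "
from h import *
pose()"
```

```text
tcp [ 402.3 -303.4  194.2] yang -90.71 tilt 0.03 t 19.5 w 35.5 g 25.0 F [ 0.2 -0.9 -2.9] q [-0.87  0.73  1.88  0.    0.53  0.71]
```

Call:
{"op": "step_arm", "data": {
  "rows": [
    [0,0,-0.001,0,0,0],
    [0,0,-0.0006,0,0,0],
    [0,0,0,0,0,0],
    [0,0,0,0,0,0]
  ]
}}

```text
time: 20.0
position: [0.4023, -0.3033, 0.1929]
tool_rot: [1.0, -0.006, 0.0, 0.0]
ft_force: [-0.2, 1.5, 4.6]
grip_width: 0.0358
grip_force: 25.0
```

Call:
{"op": "step_arm", "data": {
  "rows": [
    [0,0,0,0,0,0],
    [0,0,0,0,0,0],
    [0,0,0,0,0,0],
    [0,0,0,0,0,0]
  ],
  "jaw": 0.065
}}

```text
time: 20.5
position: [0.4023, -0.3033, 0.1922]
tool_rot: [1.0, -0.006, -0.0, -0.0]
ft_force: [0.6, 0.7, 0.2]
grip_width: 0.0627
grip_force: 0.0
```

```bash
python3 -c "
from h import *
pose()"
```

```text
tcp [ 402.3 -303.3  192.2] yang -90.7 tilt 0.01 t 20.5 w 62.7 g 0.0 F [0.6 0.7 0.2] q [-0.87  0.73  1.88  0.    0.53  0.71]
```

Call:
{"op": "step_arm", "data": {
  "rows": [
    [0,0,0.03,0,0,0],
    [0,0,0.05,0,0,0],
    [0,0,0.05,0,0,0],
    [0.0417,-0.0007,0,0,0,2.75],
    [0.0417,-0.0007,0,0,0,2.75],
    [0.0417,-0.0007,0,0,0,2.75],
    [0.0417,-0.0007,0,0,0,2.75],
    [0,0,0,0,0,0],
    [0,0,0,0,0,0],
    [0,0,0,0,0,0],
    [0,0,0,0,0,0]
  ]
}}

```text
time: 21.88
position: [0.5682, -0.3063, 0.3224]
tool_rot: [0.996, 0.089, -0.0, -0.0]
ft_force: [0.0, 0.0, 0.0]
grip_width: 0.0649
grip_force: 0.0
```

Run:
```python
from h import *
I,P=cloud("wrist"); pose(); cv2.imwrite("pics/w3.png",I); np.save("Pw.npy",P); np.save("Iw.npy",I)
z=P[...,2]; B,G,Rr=[I[...,i].astype(int) for i in range(3)]
near=np.hypot(P[...,0]-.6097,P[...,1]+.2987)
print("sink",rect(P,(z>.0215)&(z<.028)&(near<.035)))
print("board",rect(P,(G>B+30)&(G>Rr+30)&(z>.003)&(z<.012)&(near<.09)))
```

```text
tcp [ 568.4 -306.3  322.5] yang -79.75 tilt 0.02 t 21.93 w 65.1 g 0.0 F [ 0.3 -0.4 -0.9] q [-0.67  0.65  1.45 -0.    1.04  0.72]
sink [609.8, -298.6, 35.9, 43.7, -79.5, 1256, 24.6]
board [609.3, -299.0, 71.3, 132.0, 10.5, 8926, 5.7]
```

View pics/w3.png

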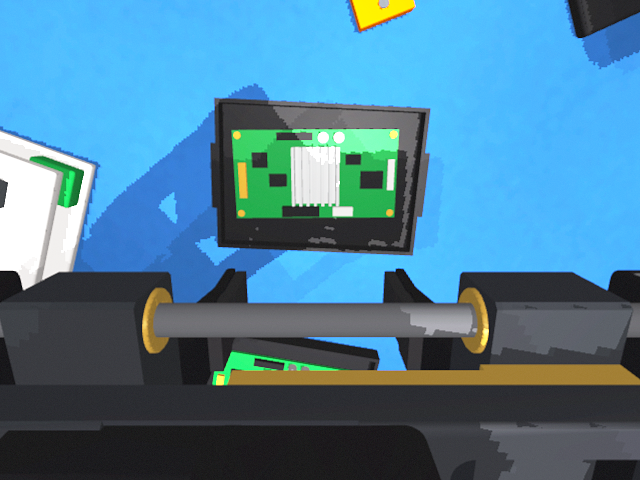

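Call:
{"op": "step_arm", "data": {
  "rows": [
    [0.0405,0.0073,0,0,0,0],
    [0,0,-0.04,0,0,0],
    [0,0,-0.04,0,0,0],
    [0,0,-0.03,0,0,0],
    [0,0,-0.01,0,0,0],
    [0,0,-0.009,0,0,0],
    [0,0,0,0,0,0],
    [0,0,0,0,0,0],
    [0,0,0,0,0,0]
  ]
}}

```text
time: 23.05
position: [0.6099, -0.299, 0.1944]
tool_rot: [0.996, 0.09, 0.001, 0.001]
ft_force: [0.6, -0.0, -0.6]
grip_width: 0.0646
grip_force: 0.0
```

Call:
{"op": "step_arm", "data": {
  "rows": [
    [0,0,0,0,0,0],
    [0,0,0,0,0,0],
    [0,0,0,0,0,0],
    [0,0,0,0,0,0],
    [0,0,0,0,0,0]
  ],
  "jaw": 0.0
}}

```text
time: 23.68
position: [0.6096, -0.2988, 0.1933]
tool_rot: [0.996, 0.09, -0.0, -0.0]
ft_force: [-0.2, 0.1, 0.1]
grip_width: 0.0353
grip_force: 25.0
```

```bash
python3 -c "
from h import *
pose()"
```

```text
tcp [ 609.6 -298.8  193.3] yang -79.7 tilt 0.01 t 23.68 w 35.3 g 25.0 F [-0.2  0.1  0.1] q [-0.62  0.86  1.42  0.    0.86  0.77]
```

Call:
{"op": "step_arm", "data": {
  "rows": [
    [0,0,0.01,0,0,0],
    [0,0,0.03,0,0,0],
    [0,0,0.04,0,0,0],
    [0,0,0.047,0,0,0],
    [-0.013,0.0424,0,0,0,-3.02],
    [-0.013,0.0424,0,0,0,-3.02],
    [-0.013,0.0424,0,0,0,-3.02],
    [-0.013,0.0424,0,0,0,-3.02],
    [-0.013,0.0424,0,0,0,-3.02],
    [-0.013,0.0424,0,0,0,-3.02],
    [-0.013,0.0424,0,0,0,-3.02],
    [0,0,0,0,0,0]
  ]
}}

```text
time: 25.18
position: [0.5168, 0.0008, 0.3207]
tool_rot: [0.996, -0.092, -0.001, -0.0]
ft_force: [1.4, -0.5, -1.9]
grip_width: 0.0353
grip_force: 25.0
```

Call:
{"op": "step_arm", "data": {
  "rows": [
    [0,0,0,0,0,0],
    [0,0,-0.025,0,0,0],
    [0,0,-0.013,0,0,0],
    [0,0,0,0,0,0],
    [0,0,0,0,0,0]
  ]
}}

```text
time: 25.8
position: [0.519, -0.0025, 0.2826]
tool_rot: [0.995, -0.095, 0.0, 0.0]
ft_force: [-0.6, 0.0, -0.8]
grip_width: 0.0358
grip_force: 25.0
```

Run:
```python
from h import *
I,P=cloud("wrist"); pose(); cv2.imwrite("pics/w4.png",I)
o=get_obs()
```

```text
tcp [519.   -2.4 282.8] yang -100.87 tilt 0.07 t 25.85 w 35.9 g 25.0 F [ 0.7  0.1 -2.3] q [-0.22  0.57  1.81 -0.    0.76  1.54]
```

View pics/w4.png

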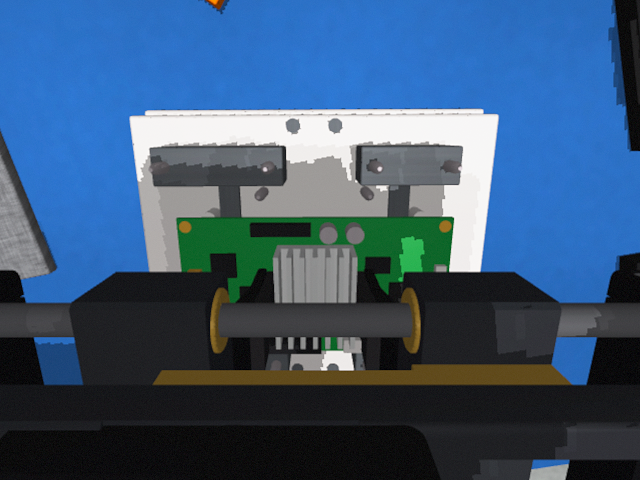

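Call:
{"op": "step_arm", "data": {
  "rows": [
    [0.0003,0.0002,-0.012,0,0,0],
    [0,0,-0.008,0,0,0],
    [0,0,-0.004,0,0,0],
    [0,0,-0.003,0,0,0],
    [0,0,-0.002,0,0,0],
    [0,0,-0.002,0,0,0],
    [0,0,0,0,0,0],
    [0,0,0,0,0,0],
    [0,0,0,0,0,0]
  ]
}}

```text
time: 26.98
position: [0.5189, -0.0018, 0.2515]
tool_rot: [0.996, -0.094, 0.0, 0.0]
ft_force: [0.3, -0.2, -1.3]
grip_width: 0.0357
grip_force: 25.0
```

```bash
python3 -c "
from h import *
pose()"
```

```text
tcp [518.9  -1.8 251.5] yang -100.84 tilt 0.02 t 26.98 w 35.7 g 25.0 F [ 0.3 -0.2 -1.3] q [-0.22  0.63  1.82  0.    0.69  1.54]
```

No side load so far; I'll touch down and release.

Call:
{"op": "step_arm", "data": {
  "rows": [
    [0,0,-0.001,0,0,0],
    [0,0,-0.0006,0,0,0],
    [0,0,0,0,0,0],
    [0,0,0,0,0,0]
  ]
}}

```text
time: 27.48
position: [0.5189, -0.0018, 0.2502]
tool_rot: [0.996, -0.094, 0.0, 0.0]
ft_force: [-1.2, 0.2, 5.8]
grip_width: 0.036
grip_force: 25.0
```

```bash
python3 -c "
from h import *
pose()"
```

```text
tcp [518.9  -1.8 250.2] yang -100.84 tilt 0.03 t 27.48 w 36.0 g 25.0 F [-1.2  0.2  5.8] q [-0.22  0.63  1.82 -0.    0.69  1.54]
```

Call:
{"op": "step_arm", "data": {
  "rows": [
    [0,0,0,0,0,0],
    [0,0,0,0,0,0],
    [0,0,0,0,0,0],
    [0,0,0,0,0,0],
    [0,0,0.015,0,0,0],
    [0,0,0.05,0,0,0],
    [0,0,0.05,0,0,0],
    [-0.0409,0.0081,0,0,0,0],
    [0,0,0,0,0,0],
    [0,0,0,0,0,0],
    [0,0,0,0,0,0]
  ],
  "jaw": 0.06
}}

```text
time: 28.85
position: [0.4789, 0.006, 0.3649]
tool_rot: [0.996, -0.095, 0.001, 0.0]
ft_force: [-0.2, -0.5, 0.3]
grip_width: 0.0601
grip_force: 0.0
```

Run:
```python
from h import *
I,P=cloud("wrist"); pose(); cv2.imwrite("pics/w5.png",I)
z=P[...,2]; B,G,Rr=[I[...,i].astype(int) for i in range(3)]
near=np.hypot(P[...,0]-.519,P[...,1]+.002)
g=(G>B+30)&(G>Rr+30)&(near<.09)
m=g&(z>.055)&(z<.067); print("board",rect(P,m))
p=P[m]; A=np.c_[p[:,:2]-p[:,:2].mean(0),np.ones(len(p))]; print("slope,z",np.linalg.lstsq(A,p[:,2],rcond=None)[0])
print("sink",rect(P,(z>.0785)&(z<.084)&(near<.035)))
I,P=cloud("top"); z=P[...,2]
for n,b in (("W",box(140,170,260,300)),): 
    m=b&(z>.062)&(z<.08)
    k,l,s,c=cv2.connectedComponentsWithStats(m.astype(np.uint8))
    for i in range(1,k):
        if s[i,4]>20: print(rect(P,l==i))
```

```text
tcp [478.8   6.  364.7] yang -100.85 tilt 0.04 t 28.9 w 59.9 g 0.0 F [-0.2  0.   0.6] q [-0.22  0.39  1.83  0.    0.91  1.54]
board [519.3, -1.7, 70.2, 130.3, -10.4, 9333, 62.7]
slope,z [ 0.0001446  -0.00057191  0.06271629]
sink [519.4, -1.5, 36.1, 43.7, 79.2, 1414, 81.7]
[609.0, 319.9, 16.0, 41.4, 80.6, 125, 70.0]
[608.3, 240.5, 16.1, 41.3, 80.4, 127, 69.7]
```

View pics/w5.png

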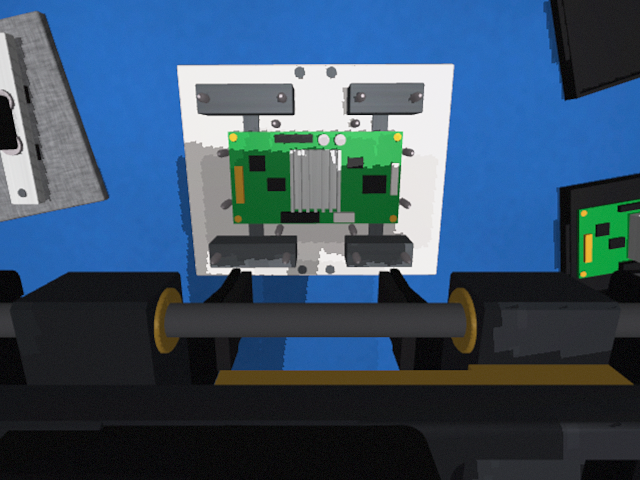

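Call:
{"op": "step_arm", "data": {
  "rows": [
    [0.0217,0.039,0,0,0,0],
    [0.0217,0.039,0,0,0,0],
    [0.0217,0.039,0,0,0,0],
    [0.0217,0.039,0,0,0,0],
    [0.0217,0.039,0,0,0,0],
    [0.0217,0.039,0,0,0,0],
    [0,0,-0.04,0,0,0],
    [0,0,-0.05,0,0,0],
    [0,0,-0.04,0,0,0],
    [0,0,-0.0195,0,0,0],
    [0,0,0,0,0,0],
    [0,0,0,0,0,0]
  ],
  "jaw": 0.045
}}

```text
time: 30.45
position: [0.6091, 0.2405, 0.2168]
tool_rot: [0.996, -0.095, 0.002, -0.0]
ft_force: [0.3, -0.6, 0.4]
grip_width: 0.045
grip_force: 0.0
```

```bash
python3 -c "
from h import *
pose()"
```

```text
tcp [609.1 240.5 216.8] yang -100.85 tilt 0.18 t 30.45 w 45.0 g 0.0 F [ 0.3 -0.6  0.4] q [0.21 0.8  1.48 0.   0.86 1.97]
```

Call:
{"op": "step_arm", "data": {
  "rows": [
    [0,0,0,0,0,0],
    [0,0,0,0,0,0],
    [0,0,0,0,0,0],
    [0,0,0,0,0,0],
    [0,0,0,0,0,0],
    [0,0,0,0,0,0]
  ],
  "jaw": 0.0
}}

```text
time: 31.2
position: [0.6082, 0.2403, 0.2155]
tool_rot: [0.996, -0.094, 0.0, -0.0]
ft_force: [-0.6, 0.5, 3.2]
grip_width: 0.0139
grip_force: 25.0
```

```bash
python3 -c "
from h import *
pose()"
```

```text
tcp [608.2 240.3 215.5] yang -100.83 tilt 0.01 t 31.2 w 13.9 g 25.0 F [-0.6  0.5  3.2] q [ 0.21  0.8   1.48 -0.    0.85  1.97]
```

Call:
{"op": "step_arm", "data": {
  "rows": [
    [0,0,0.02,0,0,0],
    [0,0,0.05,0,0,0],
    [0,0,0.054,0,0,0],
    [-0.0165,-0.0487,0,0,0,0],
    [-0.0165,-0.0487,0,0,0,0],
    [-0.0165,-0.0487,0,0,0,0],
    [-0.0165,-0.0487,0,0,0,0],
    [-0.0165,-0.0487,0,0,0,0],
    [-0.0165,-0.0487,0,0,0,0],
    [0,0,0,0,0,0],
    [0,0,-0.03,0,0,0],
    [0,0,0,0,0,0]
  ]
}}

```text
time: 32.7
position: [0.5084, -0.0511, 0.3083]
tool_rot: [0.996, -0.094, -0.002, -0.001]
ft_force: [-0.2, 0.8, -3.3]
grip_width: 0.0138
grip_force: 25.0
```

Call:
{"op": "step_arm", "data": {
  "rows": [
    [0,0,-0.01,0,0,0],
    [0,0,-0.006,0,0,0],
    [0,0,0,0,0,0],
    [0,0,0,0,0,0],
    [0,0,0,0,0,0]
  ]
}}

```text
time: 33.33
position: [0.5093, -0.0519, 0.2935]
tool_rot: [0.996, -0.094, 0.0, 0.0]
ft_force: [0.8, -0.0, -3.2]
grip_width: 0.0137
grip_force: 25.0
```

```bash
python3 -c "
from h import *
pose()"
```

```text
tcp [509.3 -51.9 293.5] yang -100.84 tilt 0.04 t 33.33 w 13.7 g 25.0 F [ 0.8 -0.  -3.2] q [-0.32  0.55  1.82  0.    0.78  1.44]
```

Call:
{"op": "step_arm", "data": {
  "rows": [
    [0,0,-0.01,0,0,0],
    [0,0,-0.006,0,0,0],
    [0,0,-0.003,0,0,0],
    [0,0,-0.003,0,0,0],
    [0,0,-0.0015,0,0,0],
    [0,0,-0.0007,0,0,0],
    [0,0,0,0,0,0],
    [0,0,0,0,0,0],
    [0,0,0,0,0,0]
  ]
}}

```text
time: 34.45
position: [0.5091, -0.0519, 0.2695]
tool_rot: [0.996, -0.094, 0.0, 0.0]
ft_force: [-1.2, 0.6, 5.3]
grip_width: 0.0138
grip_force: 25.0
```

```bash
python3 -c "
from h import *
pose()"
```

```text
tcp [509.1 -51.9 269.5] yang -100.84 tilt 0.01 t 34.45 w 13.8 g 25.0 F [-1.2  0.6  5.3] q [-0.32  0.59  1.83 -0.    0.72  1.44]
```

Call:
{"op": "step_arm", "data": {
  "rows": [
    [0,0,0,0,0,0],
    [0,0,0,0,0,0],
    [0,0,0,0,0,0],
    [0,0,0,0,0,0],
    [0,0,0.02,0,0,0],
    [0,0,0.05,0,0,0],
    [0,0,0,0,0,0]
  ],
  "jaw": 0.045
}}

```text
time: 35.33
position: [0.5105, -0.0522, 0.3422]
tool_rot: [0.996, -0.094, 0.004, 0.001]
ft_force: [-0.3, -0.1, 0.3]
grip_width: 0.0448
grip_force: 0.0
```

Call:
{"op": "step_arm", "data": {
  "rows": [
    [0.0143,0.0531,0,0,0,0],
    [0.0143,0.0531,0,0,0,0],
    [0.0143,0.0531,0,0,0,0],
    [0.0143,0.0531,0,0,0,0],
    [0.0143,0.0531,0,0,0,0],
    [0.0143,0.0531,0,0,0,0],
    [0.0142,0.0531,0,0,0,0],
    [0,0,-0.05,0,0,0],
    [0,0,-0.05,0,0,0],
    [0,0,-0.015,0,0,0],
    [0,0,0,0,0,0],
    [0,0,0,0,0,0]
  ]
}}

```text
time: 36.83
position: [0.6102, 0.3199, 0.2261]
tool_rot: [0.996, -0.095, 0.002, -0.001]
ft_force: [0.0, 0.5, 0.9]
grip_width: 0.0448
grip_force: 0.0
```

```bash
python3 -c "
from h import *
pose()"
```

```text
tcp [610.2 319.9 226.1] yang -100.86 tilt 0.22 t 36.83 w 44.8 g 0.0 F [0.  0.5 0.9] q [0.32 0.82 1.38 0.   0.93 2.08]
```

Call:
{"op": "step_arm", "data": {
  "rows": [
    [0,0,-0.0095,0,0,0],
    [0,0,0,0,0,0],
    [0,0,0,0,0,0],
    [0,0,0,0,0,0]
  ]
}}

```text
time: 37.33
position: [0.6093, 0.3198, 0.2149]
tool_rot: [0.996, -0.094, 0.0, -0.0]
ft_force: [0.4, -0.1, -0.5]
grip_width: 0.0452
grip_force: 0.0
```

Call:
{"op": "step_arm", "data": {
  "rows": [
    [0,0,0,0,0,0],
    [0,0,0,0,0,0],
    [0,0,0,0,0,0],
    [0,0,0,0,0,0],
    [0,0,0,0,0,0],
    [0,0,0,0,0,0]
  ],
  "jaw": 0.0
}}

```text
time: 38.08
position: [0.6092, 0.3199, 0.2145]
tool_rot: [0.996, -0.094, 0.0, -0.0]
ft_force: [0.3, 0.3, -0.1]
grip_width: 0.0136
grip_force: 25.0
```

```bash
python3 -c "
from h import *
pose()"
```

```text
tcp [609.2 319.9 214.5] yang -100.84 tilt 0.01 t 38.08 w 13.6 g 25.0 F [ 0.3  0.3 -0.1] q [0.32 0.84 1.39 0.   0.92 2.08]
```

Call:
{"op": "step_arm", "data": {
  "rows": [
    [0,0,0.02,0,0,0],
    [0,0,0.05,0,0,0],
    [0,0,0.054,0,0,0],
    [-0.0136,-0.0452,0,0,0,0],
    [-0.0136,-0.0452,0,0,0,0],
    [-0.0136,-0.0452,0,0,0,0],
    [-0.0136,-0.0452,0,0,0,0],
    [-0.0136,-0.0452,0,0,0,0],
    [-0.0136,-0.0452,0,0,0,0],
    [0,0,0,0,0,0],
    [0,0,-0.03,0,0,0],
    [0,0,0,0,0,0]
  ]
}}

```text
time: 39.58
position: [0.5268, 0.0491, 0.3077]
tool_rot: [0.996, -0.094, -0.002, -0.0]
ft_force: [-0.3, 0.8, -3.1]
grip_width: 0.0135
grip_force: 25.0
```

Call:
{"op": "step_arm", "data": {
  "rows": [
    [0,0,-0.01,0,0,0],
    [0,0,-0.006,0,0,0],
    [0,0,0,0,0,0],
    [0,0,0,0,0,0],
    [0,0,0,0,0,0]
  ]
}}

```text
time: 40.2
position: [0.5277, 0.0486, 0.2929]
tool_rot: [0.996, -0.094, 0.0, 0.0]
ft_force: [0.2, 0.1, -2.7]
grip_width: 0.014
grip_force: 25.0
```

```bash
python3 -c "
from h import *
pose()"
```

```text
tcp [527.7  48.6 292.9] yang -100.84 tilt 0.04 t 40.2 w 14.0 g 25.0 F [ 0.2  0.1 -2.7] q [-0.12  0.57  1.77 -0.    0.8   1.64]
```

Call:
{"op": "step_arm", "data": {
  "rows": [
    [0,0,-0.01,0,0,0],
    [0,0,-0.006,0,0,0],
    [0,0,-0.003,0,0,0],
    [0,0,-0.003,0,0,0],
    [0,0,-0.0015,0,0,0],
    [0,0,-0.0011,0,0,0],
    [0,0,0,0,0,0],
    [0,0,0,0,0,0],
    [0,0,0,0,0,0]
  ]
}}

```text
time: 41.32
position: [0.5276, 0.0486, 0.2684]
tool_rot: [0.996, -0.094, 0.0, 0.0]
ft_force: [-2.1, -0.2, 4.9]
grip_width: 0.0137
grip_force: 25.0
```

```bash
python3 -c "
from h import *
pose()"
```

```text
tcp [527.6  48.6 268.4] yang -100.84 tilt 0.02 t 41.33 w 13.7 g 25.0 F [-2.1 -0.2  4.9] q [-0.12  0.61  1.79 -0.    0.75  1.64]
```

Seated. I'll release it, retreat back and up, and check.

Call:
{"op": "step_arm", "data": {
  "rows": [
    [0,0,0,0,0,0],
    [0,0,0,0,0,0],
    [0,0,0,0,0,0],
    [0,0,0,0,0,0],
    [0,0,0.02,0,0,0],
    [0,0,0.05,0,0,0],
    [0,0,0.05,0,0,0],
    [-0.045,-0.045,0,0,0,0],
    [0,0,0,0,0,0],
    [0,0,0,0,0,0],
    [0,0,0,0,0,0],
    [0,0,0,0,0,0]
  ],
  "jaw": 0.045
}}

```text
time: 42.82
position: [0.484, 0.0048, 0.3876]
tool_rot: [0.996, -0.094, -0.0, -0.0]
ft_force: [0.0, 0.2, 0.8]
grip_width: 0.045
grip_force: 0.0
```

Run:
```python
from h import *
I,P=cloud("wrist"); pose(); cv2.imwrite("pics/w6.png",I)
z=P[...,2]
for n,y in (("W",.0487),("N",-.052)):
    near=np.hypot(P[...,0]-(.5276 if y>0 else .5095),P[...,1]-y)
    print(n,rect(P,(z>.117)&(near<.04)), "bartop", rect(P,(z>.078)&(z<.086)&(near<.073)&(abs(P[...,1]-y+.19*(P[...,0]-.519))<.03)))
near=np.hypot(P[...,0]-.519,P[...,1]+.002); print("sink",rect(P,(z>.0785)&(z<.084)&(near<.025)))
I,P=cloud("top"); z=P[...,2]; cv2.imwrite("pics/top6.png",I); B,G,Rr=[I[...,i].astype(int) for i in range(3)]
print("done", rect(P,box(410,288,495,350)&(G>B+30)&(G>Rr+30)))
print("dish",rect(P,box(170,300,220,352)&(z>.018)))
```

```text
tcp [483.9   4.8 387.6] yang -100.79 tilt 0.02 t 42.88 w 45.5 g 0.0 F [ 0.8  0.7 -0.7] q [-0.22  0.36  1.8   0.    0.98  1.54]
W [521.9, 45.4, 52.1, 70.7, -14.4, 49441, 299.5] bartop [527.3, 47.2, 58.5, 135.6, 79.3, 7413, 81.7]
N [498.9, -51.0, 59.9, 68.7, 22.2, 48488, 299.5] bartop [509.5, -50.8, 43.7, 135.5, 79.3, 4212, 81.7]
sink [519.6, -1.6, 35.6, 43.7, 78.9, 1063, 81.7]
done [401.9, -304.3, 69.9, 134.4, -0.9, 1044, 6.4]
dish [392.6, 290.0, 89.5, 90.8, 69.5, 207, 23.5]
```

View pics/w6.png

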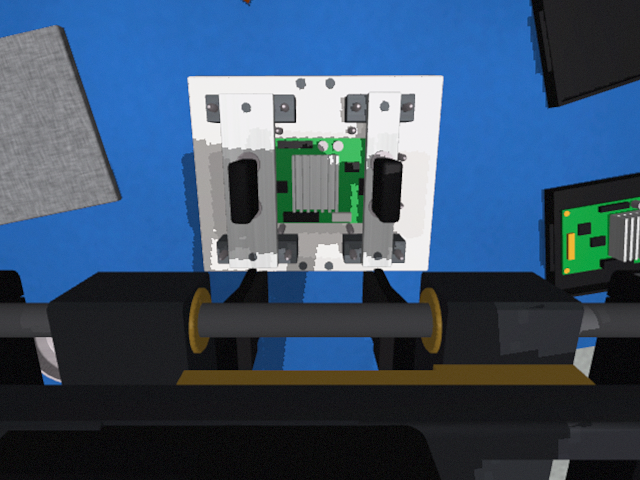

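Both bars are level between their pins: the wide one at pixel (245,185), the narrow one at (384,185). The fresh board is in the nest (318,185), the finished board is in the out-tray, and the dish hasn't moved. Handing in.

```bash
python3 -c "
from rig import hand_in
print(hand_in())"
```

```text
the job is handed in; nothing more can be done
None
```

The board swap is finished and handed in at about 43 s. My last camera check showed the finished board flat in the out-tray, the fresh board seated in the nest, both bars level between their own guide pins, and the dish where it was; the hand-in gave no verdict.

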